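# Line up the pillar candles by height on the shop display

## Task

Set out the candle display: stand the four pillar candles upright along the runner in order of height, one on each slate coaster, with the shortest on the coaster next to the pink flower rosette and the tallest at the far end, each standing wholly on its coaster. Set each one down rather than dropping it, knock none of them over, and leave the two tins where they stand.

Things in the scene. Friction and masses are not known exactly. Their poses are not given: they have to be found in the camera images.
- candle_ivory_centre (a point): Centre (on the axis, half-way up) of the ivory (cream-white) pillar candle, the shortest of the four: a loose upright plain cylinder 48 mm in diameter and 44 mm tall (plus a thin 7 mm wick), about 72 g. z axis up along the candle; its yaw means nothing. It starts on a 10 mm thick dark wooden board among the other candles and two tins, axes 85 mm or more apart.
- candle_pink_centre (a point): Centre (on the axis, half-way up) of the pink pillar candle, second shortest: a loose upright plain cylinder 48 mm in diameter and 56 mm tall (plus a thin 7 mm wick), about 91 g. z axis up along the candle; its yaw means nothing. It starts on a 10 mm thick dark wooden board among the other candles and two tins, axes 85 mm or more apart.
- candle_green_centre (a point): Centre (on the axis, half-way up) of the sage-green pillar candle, second tallest: a loose upright plain cylinder 48 mm in diameter and 68 mm tall (plus a thin 7 mm wick), about 111 g. z axis up along the candle; its yaw means nothing. It starts on a 10 mm thick dark wooden board among the other candles and two tins, axes 85 mm or more apart.
- candle_plum_centre (a point): Centre (on the axis, half-way up) of the dark plum pillar candle, the tallest: a loose upright plain cylinder 48 mm in diameter and 80 mm tall (plus a thin 7 mm wick), about 130 g. z axis up along the candle; its yaw means nothing. It starts on a 10 mm thick dark wooden board among the other candles and two tins, axes 85 mm or more apart.
- coaster1_top (a point): Centre of the top face of a coaster: the first in the row, next to the pink dried-flower rosette. Fixed dark slate disc, 72 mm across, 6 mm thick, top 9 mm above the table; z up, x along the row towards the rosette. The four alike coasters lie 84 mm apart on a light linen runner (370 x 96 x 3 mm), the rosette (38 mm wide, 15 mm high) 70 mm beyond the first.
- coaster2_top (a point): Centre of the top face of a coaster: the second in the row, counted from the rosette. Fixed dark slate disc, 72 mm across, 6 mm thick, top 9 mm above the table; z up, x along the row towards the rosette. The four alike coasters lie 84 mm apart on a light linen runner (370 x 96 x 3 mm), the rosette (38 mm wide, 15 mm high) 70 mm beyond the first.
- coaster3_top (a point): Centre of the top face of a coaster: the third in the row, counted from the rosette. Fixed dark slate disc, 72 mm across, 6 mm thick, top 9 mm above the table; z up, x along the row towards the rosette. The four alike coasters lie 84 mm apart on a light linen runner (370 x 96 x 3 mm), the rosette (38 mm wide, 15 mm high) 70 mm beyond the first.
- coaster4_top (a point): Centre of the top face of a coaster: the last in the row, farthest from the rosette. Fixed dark slate disc, 72 mm across, 6 mm thick, top 9 mm above the table; z up, x along the row towards the rosette. The four alike coasters lie 84 mm apart on a light linen runner (370 x 96 x 3 mm), the rosette (38 mm wide, 15 mm high) 70 mm beyond the first.
- tin_brass_centre (a point): Centre (half-way up) of a loose, closed, flat brass-coloured tin with a round paper disc on its lid, 58 mm in diameter, 30 mm tall, 120 g; z up. It stands among the candles on the wooden board and is to be left there.
- tin_blue_centre (a point): Centre (half-way up) of a loose, closed, flat blue tin with a round paper disc on its lid, 58 mm in diameter, 30 mm tall, 120 g; z up. It stands among the candles on the wooden board and is to be left there.
Not all that is in view belongs to the job. Leave any purple look-alike of the part that bears candle_pink_centre alone.

How it is judged:
By the outcome, as a careful person would: the job done as asked, in the order asked, and still so for the second after the job is handed in, with the robot touching nothing.
It also fails if it takes over 106 s, if anything falls off the work surface, if the arm or the gripper's body presses on something with over 40 N, if the wrist force passes 120 N, or if a joint passes its speed limit or range.

## Robot

A 7-joint arm with a two-finger parallel gripper is mounted at the origin on the work surface. World frame = base frame: x ahead of the robot, y to its left, z up, the work surface at z = 0. Lengths are in m, angles in rad, forces in N, time in s.
With the tool pointing down it reaches from about 0.4 to 0.85 m from the base axis. Payload 4.4 kg.
Tool frame: the origin (TCP) lies between the finger pads; the fingertips stand 8 mm ahead of it and the grasp point (between the pads) lies 11 mm behind it; x points along the fingers, y is the direction in which the jaws open and shut, and the axes are right-handed (so a half turn about x gives the same grasp; the last joint's range is limited). The gripper opens to 94 mm and grips with 3 to 60 N. Pads are 16 mm wide; open, the fingers measure 119 mm over their backs; the gripper's body (75 mm by 177 mm) begins 78 mm behind the grasp point.
Start: joints at [-1.218, 0.628, 0.038, 1.517, -0.027, 0.996, -0.02], TCP at [0.264, 0.594, 0.186] pointing down, gripper open.
Joint ranges: [-3.06, 3.06], [-0.37, 2.12], [-1.25, 1.32], [0.18, 2.47], [-1.1, 4.24], [0.23, 1.98], [-2.94, 2.94]. Speed limits (rad/s): [2.57, 2.57, 3.14, 3.14, 3.14, 3.14, 3.14].

## Interface

Orientations are given as a 3x3 rotation matrix whose columns are the frame's x, y, z axes.
In Python, from workcell import arm, eyes, finish_job gives the robot as it stands.
- The arm moves only by the tool jog_arm, never from a script. Its argument "plan" is one flat list of numbers, 5 for each row, row after row: the finger opening in mm, from 0 to 94, then the shift along the world's x, y, z in mm, then the turn about the world's z in rad. In form: [gripper, dx, dy, dz, yaw, gripper, dx, dy, dz, yaw, ...]. A call has 1 to 5 rows; each row shifts and turns the commanded pose from where the row before left it; what a row does not reach is not made up. A row lasts 1/10 s, in which the tool goes at most 50 mm and 8.59 degrees, less where a joint would pass 70% of its speed; a pose out of reach is approached as far as the arm can. A call is refused whole if a number of a shift passes 50 or a number of a turn 0.15, either way. A call with a gripper value outside its range is refused whole. The fingers move at their own pace and stop on an object; "newtons" is the grip in N (left out, the last holds). Time passes only in rows, so rows that do not move let the fingers close. It gives the time, the measured TCP pose, the force and the opening at its end, in the units of the state.
- arm.state(): the state, without advancing time (a new reading comes with each control period).
- eyes.snapshot(name): name is "scene" or "top" or "wrist"; returns a dict with "frame" (384x512x3 uint8, red, green, blue), "range_z" (384x512 float32, m along the optical axis (not along the pixel's ray), 0 where there is no reading), "fx", "fy", "cx", "cy" (pixels), "T" (4x4, takes a point from camera to world coordinates). Camera axes: x right, y up, looking along -z (the intrinsics and any distortion apply to the point x, -y, -z); pixel columns grow to the right and rows downward; lengths in m; the calibration is good to about 2 mm. A picture is of the moment at which its call begins.
- finish_job(): hands the job in, once; it reports no verdict.
The state is a dict: "time": time; "q": joint angles; "qvel": joint speeds; "joint_torque": joint torques, N m; "tool_pos": TCP position; "orientation": TCP orientation; "ft_force": force on the tool from outside, world axes, zero at the start; "ft_torque": the same for the moment, N m; "grip_width": finger opening in m.
Only numpy, scipy, OpenCV 4.12 (cv2) and the standard library are available. Lean on these libraries where they do the work, as an engineer would, in place of code of your own. Each camera call takes 0.05 s, during which the arm holds its last target. There are 200 camera calls.

## Working session

There is one attempt and no reset: what is moved stays moved. The work goes in short steps, Python scripts to look and compute and a tool call to move; the robot and the scene stay as the last step left them, time stands still between calls to the robot, and variables do not carry over. Pictures are saved under pics/ and viewed, about 12 in all and at most 16, crops included, and the job is handed in when it is done.

Besides the shell and the picture viewer there is one more tool, called after "Request:" as name(argument=value, ...) on one line, values as JSON. jog_arm: Moves the arm, as the interface text tells. Its arguments: {"type":"object","properties":{"plan":{"type":"array"},"newtons":{"type":"number"}},"required":["plan"]}

```bash
mkdir -p pics
python3 - <<'E'
from workcell import arm, eyes
import cv2,numpy as np
s=arm.state();print(s['time'],s['tool_pos'],s['orientation'],s['grip_width'])
for n in('top','scene'):
    d=eyes.snapshot(n);np.savez(f'{n}0.npz',**d);cv2.imwrite(f'pics/{n}0.png',d['frame'][...,::-1]);print(n,d['fx'],d['cx'],d['cy'],d['T'].round(3).tolist(),[k for k in d])
E
```

```text
0.0 [0.26403583 0.5932191  0.18489197] [[-6.93047515e-04  4.06667776e-01  9.13575853e-01]
 [-1.67305423e-03  9.13574322e-01 -4.06668364e-01]
 [-9.99998360e-01 -1.81030244e-03  4.72268294e-05]] 0.09373896341174337
top 372.9638266166675 252.41463046307982 194.46782069831465 [[0.025, 0.987, -0.156, 0.391], [-1.0, 0.025, -0.002, -0.067], [0.002, 0.156, 0.988, 1.054], [0.0, 0.0, 0.0, 1.0]] ['frame', 'range_z', 'fx', 'fy', 'cx', 'cy', 'T']
scene 474.66409327720066 244.73006802561196 185.07815525094463 [[0.854, -0.435, 0.286, 0.902], [0.52, 0.713, -0.47, -0.631], [0.0, 0.551, 0.835, 1.109], [0.0, 0.0, 0.0, 1.0]] ['frame', 'range_z', 'fx', 'fy', 'cx', 'cy', 'T']
```

View pics/top0.png

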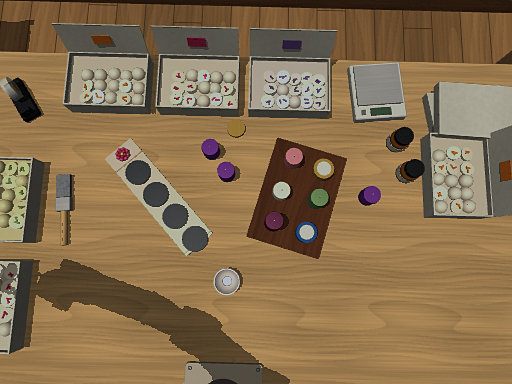

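View pics/scene0.png

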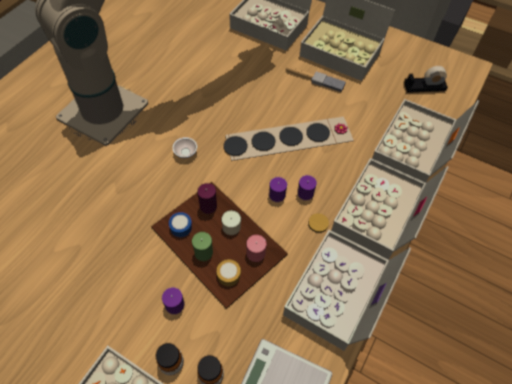

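The top view shows the candles: pink at (294,157), ivory (282,190), green (319,198) and plum (274,221). The brass tin is at (323,169) and the blue tin at (306,232). The coasters are at (138,173), (156,194), (175,216) and (195,238), with the rosette at (123,154). The purple look-alikes at (211,149), (226,171) and (371,195) are off the board, so they aren't part of the job. The pink one fits by its colour and because it stands on the board.

```bash
cat > h.py <<'E'
import numpy as np,cv2
def world(d):
    v,u=np.mgrid[:384,:512];z=d['range_z']
    p=np.stack([(u-d['cx'])/d['fx']*z,-(v-d['cy'])/d['fy']*z,-z],-1)
    return p@d['T'][:3,:3].T+d['T'][:3,3]
def cast(d,uv,h):
    uv=np.atleast_2d(uv);r=np.stack([(uv[:,0]-d['cx'])/d['fx'],-(uv[:,1]-d['cy'])/d['fy'],-np.ones(len(uv))],-1)@d['T'][:3,:3].T
    t=d['T'][:3,3];return t+r*((h-t[2])/r[:,2])[:,None]
def proj(d,P):
    c=(np.asarray(P)-d['T'][:3,3])@d['T'][:3,:3];return d['cx']-d['fx']*c[0]/c[2],d['cy']+d['fy']*c[1]/c[2]
def top_at(d,uv,h,R,tol=.006):
    """fit the top disc at height h near pixel uv: mask by depth, outline -> ray cast -> circle"""
    W=world(d);g=cast(d,uv,h)[0]
    m=((np.abs(W[...,2]-h)<tol)&(np.hypot(W[...,0]-g[0],W[...,1]-g[1])<R*1.9)).astype(np.uint8)
    n,l,s,c=cv2.connectedComponentsWithStats(m,connectivity=4)
    if n<2:return None
    k=1+s[1:,4].argmax();M=l==k;v,u=np.nonzero(M)
    q=cast(d,np.stack([u,v],-1),h);(cc),r=cv2.minEnclosingCircle(q[:,:2].astype(np.float32))
    return q.mean(0)[:2].round(4),np.round(cc,4),round(r,4),round(float(np.median(W[M][:,2])),4)
E
cat > m.py <<'E'
from h import *
T=dict(np.load('top0.npz'));S=dict(np.load('scene0.npz'))
O=dict(pink=((294,157),.066,.024),ivory=((282,190),.054,.024),green=((319,198),.078,.024),plum=((274,221),.09,.024),brass=((323,169),.04,.029),blue=((306,232),.04,.029),
 b1=((211,149),.06,.024),b2=((226,171),.06,.024),b3=((371,195),.06,.024),bowl=((227,281),.03,.03))
for k,(uv,h,R) in O.items():
    a=top_at(T,uv,h,R);print(k,'T',a)
    if a: print('   S',top_at(S,proj(S,[*a[1],h]),h,R))
# coasters: dark mask
for n,d,uvs in(('T',T,[(138,173),(156,194),(175,216),(195,238)]),('S',S,[(318,132),(291,136),(263,141),(235,146)])):
    g=d['frame'].max(-1);m=(g<95).astype(np.uint8);_,l,s,c=cv2.connectedComponentsWithStats(m)
    for u,v in uvs:
        k=l[v,u];vv,uu=np.nonzero(l==k);q=cast(d,np.stack([uu,vv],-1),.009)[:,:2].astype(np.float32);print(n,s[k,4],q.mean(0),cv2.minEnclosingCircle(q), np.median(world(d)[l==k][:,2]))
E
python3 m.py
python3 - <<'E'
import cv2
a=cv2.imread('pics/top0.png')[130:270,100:390];cv2.imwrite('pics/crop.png',cv2.resize(a,None,fx=2.7,fy=2.7,interpolation=2))
E
```

```text
pink T (array([ 0.6553, -0.1748]), array([ 0.6557, -0.1748]), 0.0242, 0.0671)
   S (array([ 0.6568, -0.1767]), array([ 0.6568, -0.1769]), 0.0256, 0.0666)
ivory T (array([ 0.5626, -0.1431]), array([ 0.5628, -0.1429]), 0.0244, 0.055)
   S (array([ 0.5642, -0.1448]), array([ 0.5636, -0.1449]), 0.0253, 0.0544)
green T (array([ 0.5419, -0.2418]), array([ 0.5418, -0.2417]), 0.0242, 0.0791)
   S (array([ 0.5431, -0.2434]), array([ 0.5424, -0.2438]), 0.0248, 0.0786)
plum T (array([ 0.4762, -0.1227]), array([ 0.4765, -0.1225]), 0.0241, 0.0911)
   S (array([ 0.4779, -0.1241]), array([ 0.4783, -0.1243]), 0.026, 0.0901)
brass T (array([ 0.6288, -0.2607]), array([ 0.6289, -0.2606]), 0.0292, 0.0412)
   S (array([ 0.63  , -0.2616]), array([ 0.6305, -0.2611]), 0.0298, 0.0406)
blue T (array([ 0.4515, -0.2132]), array([ 0.452 , -0.2131]), 0.0291, 0.0414)
   S (array([ 0.4529, -0.2145]), array([ 0.4528, -0.2147]), 0.0309, 0.0404)
b1 T (array([0.6776, 0.0556]), array([0.6774, 0.0558]), 0.0239, 0.0573)
   S (array([0.6801, 0.0532]), array([0.681 , 0.0532]), 0.0248, 0.0569)
b2 T (array([0.6128, 0.0103]), 
[... 647 characters left out ...]
34
T 515 [0.48891196 0.15037811] ((0.48957106471061707, 0.15075553953647614), 0.03711710497736931) 0.010060117510169553
T 535 [0.42726767 0.09207824] ((0.4270857274532318, 0.09164992719888687), 0.037123870104551315) 0.010083550700495714
S 331 [0.61234    0.26504877] ((0.611870527267456, 0.265269935131073), 0.03590681403875351) 0.009646604540936021
S 332 [0.55024123 0.20971675] ((0.5498372316360474, 0.21010629832744598), 0.035815589129924774) 0.009875444744717576
S 345 [0.48977497 0.15038143] ((0.48957565426826477, 0.15086321532726288), 0.035567838698625565) 0.009952138348387152
S 358 [0.42796206 0.09217121] ((0.4277186989784241, 0.09256216138601303), 0.03583245351910591) 0.009882512689840417
```

View pics/crop.png

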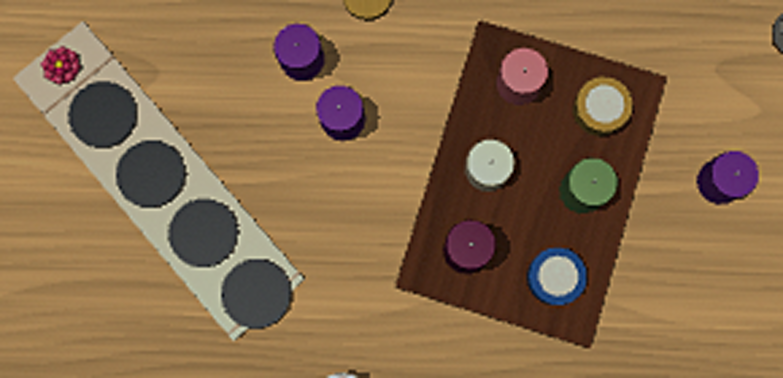

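The crop confirms it: the pink candle at crop (524,70) stands on the board, and the purple look-alikes do not. The two views agree to about 2 mm, and the heights and radii match the sizes given. Keeping the present jaw direction (66°) with a 70 mm opening clears every neighbour. I'll place the shortest first.

Request:
jog_arm(plan=[70, 18, -45, 0, 0, 70, 18, -45, 0, 0, 70, 18, -45, 0, 0, 70, 18, -45, 0, 0, 70, 18, -45, 0, 0], newtons=20)

```text
time: 0.6
tool_pos: [0.3546, 0.3668, 0.1856]
orientation: [[-0.0, 0.406, 0.914], [-0.0, 0.914, -0.406], [-1.0, -0.0, 0.0]]
ft_force: [1.3, -0.7, 0.2]
grip_width: 0.0695
```

Request:
jog_arm(plan=[70, 18, -45, 0, 0, 70, 18, -45, 0, 0, 70, 18, -45, 0, 0, 70, 18, -45, 0, 0, 70, 18, -45, 0, 0])

```text
time: 1.1
tool_pos: [0.4446, 0.1419, 0.1857]
orientation: [[-0.0, 0.406, 0.914], [0.0, 0.914, -0.406], [-1.0, -0.0, -0.0]]
ft_force: [0.6, -0.3, -0.5]
grip_width: 0.0701
```

Request:
jog_arm(plan=[70, 18, -45, 0, 0, 70, 18, -45, 0, 0, 70, 18, -45, 0, 0, 70, 18, -45, 0, 0, 70, 18, -45, 0, 0])

```text
time: 1.6
tool_pos: [0.5345, -0.083, 0.1856]
orientation: [[-0.0, 0.407, 0.914], [0.0, 0.914, -0.407], [-1.0, 0.0, -0.0]]
ft_force: [1.0, 0.6, -0.1]
grip_width: 0.0699
```

Request:
jog_arm(plan=[70, 15, -31, 0, 0, 70, 14, -30, 0, 0, 70, 0, 0, -40, 0, 70, 0, 0, -20, 0, 70, 0, 0, 0, 0])

```text
time: 2.1
tool_pos: [0.5605, -0.1417, 0.1227]
orientation: [[-0.007, 0.407, 0.913], [0.002, 0.913, -0.407], [-1.0, -0.001, -0.007]]
ft_force: [-0.7, 0.3, 0.1]
grip_width: 0.07
```

Run:
```python
from workcell import arm, eyes
from h import *
d=eyes.snapshot('wrist');cv2.imwrite('pics/w1.png',d['frame'][...,::-1]);np.savez('w1.npz',**d)
print(proj(d,[.5632,-.144,.054]),top_at(d,proj(d,[.5632,-.144,.054]),.054,.024))
```

```text
(np.float64(256.5000341750535), np.float64(197.2802725681053)) (array([ 0.5633, -0.1417]), array([ 0.5636, -0.1416]), 0.0243, 0.0555)
```

View pics/w1.png

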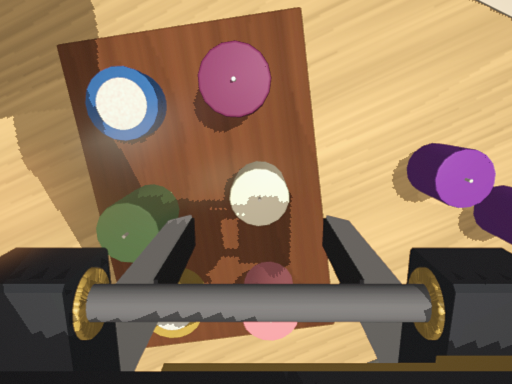

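The wrist view shows ivory at (259,195), midway between the fingers and within 2 mm of my estimate. Descending.

Request:
jog_arm(plan=[70, 0, 0, -30, 0, 70, 0, 0, -30, 0, 70, 0, 0, -25, 0, 70, 0, 0, -15, 0, 70, 0, 0, 0, 0])

```text
time: 2.65
tool_pos: [0.5628, -0.1417, 0.0252]
orientation: [[-0.002, 0.406, 0.914], [0.0, 0.914, -0.406], [-1.0, -0.0, -0.002]]
ft_force: [-0.2, -0.8, 0.4]
grip_width: 0.0698
```

Request:
jog_arm(plan=[44, 0, 0, 0, 0, 44, 0, 0, 0, 0, 44, 0, 0, 0, 0, 44, 0, 0, 0, 0, 44, 0, 0, 0, 0])

```text
time: 3.15
tool_pos: [0.5643, -0.1424, 0.0271]
orientation: [[0.002, 0.407, 0.914], [-0.0, 0.914, -0.407], [-1.0, 0.0, 0.002]]
ft_force: [-0.5, -0.7, 6.6]
grip_width: 0.0473
```

Request:
jog_arm(plan=[44, 0, 0, 0, 0, 44, 0, 0, 0, 0, 44, 0, 0, 3, 0, 44, 0, 0, 10, 0, 44, 0, 0, 25, 0])

```text
time: 3.65
tool_pos: [0.5614, -0.1417, 0.0629]
orientation: [[-0.004, 0.407, 0.914], [0.001, 0.914, -0.407], [-1.0, -0.001, -0.004]]
ft_force: [-0.7, 0.8, -0.1]
grip_width: 0.0473
```

Request:
jog_arm(plan=[44, 0, 0, 40, 0, 44, 0, 0, 32, 0, 44, 0, 0, 0, 0, 44, 0, 0, 0, 0, 44, 0, 0, 0, 0])

```text
time: 4.15
tool_pos: [0.5622, -0.1418, 0.1348]
orientation: [[-0.002, 0.407, 0.914], [0.001, 0.914, -0.407], [-1.0, -0.0, -0.002]]
ft_force: [-0.5, -0.2, -1.4]
grip_width: 0.0472
```

Run:
```python
from workcell import arm, eyes
s=arm.state();print(s['tool_pos'],s['orientation'],s['ft_force'],s['grip_width'])
import cv2
d=eyes.snapshot('scene');cv2.imwrite('pics/s1.png',cv2.resize(d['frame'][120:320,120:330,::-1],None,fx=2.8,fy=2.8))
```

```text
[ 0.56221158 -0.14179875  0.13482131] [[-2.22670097e-03  4.06564866e-01  9.13619205e-01]
 [ 5.70919753e-04  9.13621838e-01 -4.06564646e-01]
 [-9.99997358e-01 -3.83694641e-04 -2.26647855e-03]] [-0.54974973 -0.24058516 -1.35044188] 0.04724461171551315
```

View pics/s1.png

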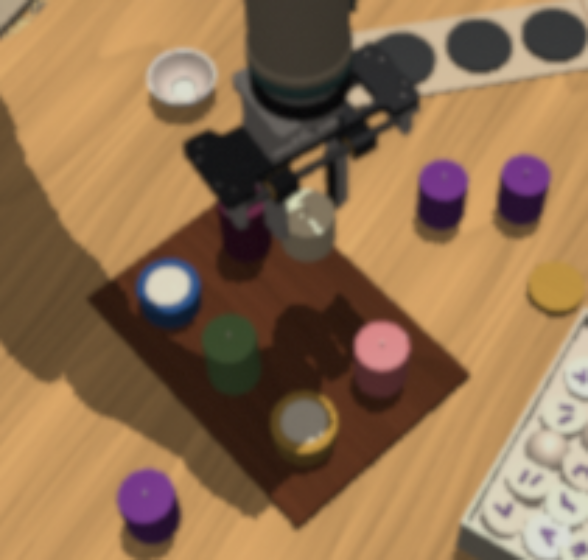

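Ivory is held upright at crop (307,222), and everything else stands. Moving to coaster 1.

Request:
jog_arm(plan=[44, 2, 15, 0, 0, 44, 5, 35, 0, 0, 44, 6, 45, 0, 0, 44, 6, 45, 0, 0, 44, 6, 45, 0, 0])

```text
time: 4.7
tool_pos: [0.5876, 0.046, 0.1348]
orientation: [[-0.002, 0.406, 0.914], [0.001, 0.914, -0.406], [-1.0, -0.0, -0.002]]
ft_force: [0.7, 0.8, -1.2]
grip_width: 0.047
```

Request:
jog_arm(plan=[44, 6, 45, 0, 0, 44, 6, 45, 0, 0, 44, 6, 45, 0, 0, 44, 4, 40, 0, 0, 44, 3, 30, 0, 0])

```text
time: 5.2
tool_pos: [0.6114, 0.2532, 0.1344]
orientation: [[-0.002, 0.403, 0.915], [0.001, 0.915, -0.403], [-1.0, 0.0, -0.003]]
ft_force: [0.5, -0.5, -1.1]
grip_width: 0.0471
```

Request:
jog_arm(plan=[44, 0, 16, 0, 0, 44, 0, 0, -20, 0, 44, 0, 0, -35, 0, 44, 0, 0, 0, 0, 44, 0, 0, 0, 0])

```text
time: 5.7
tool_pos: [0.6126, 0.263, 0.0803]
orientation: [[-0.002, 0.408, 0.913], [-0.001, 0.913, -0.408], [-1.0, -0.002, -0.001]]
ft_force: [0.4, -0.1, -0.5]
grip_width: 0.0478
```

Request:
jog_arm(plan=[44, 0, 1, -25, 0, 44, 0, 0, -18, 0, 44, 0, 0, -8, 0, 44, 0, 0, -3, 0, 44, 0, 0, 0, 0])

```text
time: 6.2
tool_pos: [0.614, 0.2649, 0.0277]
orientation: [[0.001, 0.407, 0.913], [0.0, 0.913, -0.407], [-1.0, 0.001, 0.001]]
ft_force: [0.2, 0.2, -1.2]
grip_width: 0.0471
```

Request:
jog_arm(plan=[44, 0, 0, -1, 0, 44, 0, 0, 0, 0, 44, 0, 0, 0, 0])

```text
time: 6.5
tool_pos: [0.6137, 0.265, 0.0264]
orientation: [[0.001, 0.407, 0.914], [0.0, 0.914, -0.407], [-1.0, 0.001, 0.001]]
ft_force: [-0.7, -0.3, -0.7]
grip_width: 0.047
```

Lower step by step, watching the force.

Request:
jog_arm(plan=[44, 0, 0, -1, 0, 44, 0, 0, 0, 0, 44, 0, 0, 0, 0])

```text
time: 6.8
tool_pos: [0.6137, 0.2651, 0.0261]
orientation: [[0.001, 0.407, 0.914], [0.001, 0.914, -0.407], [-1.0, 0.001, 0.0]]
ft_force: [-1.3, -0.4, 6.2]
grip_width: 0.0472
```

Request:
jog_arm(plan=[44, 0, 0, -1, 0, 44, 0, 0, 0, 0, 44, 0, 0, 0, 0])

```text
time: 7.1
tool_pos: [0.6137, 0.2651, 0.0261]
orientation: [[0.001, 0.407, 0.914], [0.001, 0.914, -0.407], [-1.0, 0.001, 0.001]]
ft_force: [-3.0, -1.4, 11.3]
grip_width: 0.0475
```

Contact at z = 0.0261. Relieve and release.

Request:
jog_arm(plan=[44, 0, 0, 1.5, 0, 54, 0, 0, 0, 0, 60, 0, 0, 0, 0, 66, 0, 0, 0, 0, 66, 0, 0, 0, 0])

```text
time: 7.6
tool_pos: [0.6132, 0.2648, 0.025]
orientation: [[-0.0, 0.407, 0.914], [-0.0, 0.914, -0.407], [-1.0, -0.0, -0.0]]
ft_force: [1.0, -0.3, -0.0]
grip_width: 0.0657
```

Request:
jog_arm(plan=[66, 0, 0, 10, 0, 66, 0, 0, 30, 0, 66, 0, 0, 40, 0, 66, 0, 0, 30, 0, 66, 0, 0, 0, 0])

```text
time: 8.1
tool_pos: [0.6169, 0.2662, 0.1411]
orientation: [[0.009, 0.407, 0.913], [0.004, 0.913, -0.407], [-1.0, 0.007, 0.007]]
ft_force: [0.2, 0.1, -0.2]
grip_width: 0.066
```

```bash
cat > chk.py <<'E'
from workcell import arm, eyes
from h import *
import sys
n=sys.argv[1];d=eyes.snapshot('wrist');cv2.imwrite(f'pics/{n}.png',d['frame'][...,::-1])
x,y,h=map(float,sys.argv[2:5]);print('wrist',top_at(d,proj(d,[x,y,h]),h,.024))
for c in('top','scene'):
    e=eyes.snapshot(c);print(c,top_at(e,proj(e,[x,y,h]),h,.024))
s=arm.state();print(s['time'],s['tool_pos'],s['ft_force'])
E
python3 chk.py w2 .612 .2646 .053
```

```text
wrist (array([0.613 , 0.2662]), array([0.6133, 0.266 ]), 0.0243, 0.0545)
top (array([0.6089, 0.2543]), array([0.6121, 0.2616]), 0.0234, 0.0538)
scene (array([0.6134, 0.2621]), array([0.6123, 0.2619]), 0.0261, 0.0533)
8.25 [0.6128035  0.26472348 0.13513403] [ 0.23380148 -0.12396531 -0.19149066]
```

Ivory is placed within 2–3 mm of the coaster centre. Next is pink.

Request:
jog_arm(plan=[70, 4, -40, 0, 0, 70, 4, -45, 0, 0, 70, 4, -45, 0, 0, 70, 4, -45, 0, 0, 70, 4, -45, 0, 0])

```text
time: 8.75
tool_pos: [0.632, 0.0431, 0.1336]
orientation: [[-0.003, 0.406, 0.914], [-0.0, 0.914, -0.406], [-1.0, -0.002, -0.003]]
ft_force: [1.2, -0.8, 0.2]
grip_width: 0.0701
```

Request:
jog_arm(plan=[70, 4, -45, 0, 0, 70, 4, -45, 0, 0, 70, 4, -45, 0, 0, 70, 4, -45, 0, 0, 70, 4, -38, 0, 0])

```text
time: 9.25
tool_pos: [0.6517, -0.1761, 0.1335]
orientation: [[-0.003, 0.408, 0.913], [-0.0, 0.913, -0.408], [-1.0, -0.001, -0.003]]
ft_force: [0.8, -0.0, 0.1]
grip_width: 0.0698
```

Request:
jog_arm(plan=[70, 3, 0, 0, 0, 70, 0, 0, 0, 0, 70, 0, 0, 0, 0])

```text
time: 9.55
tool_pos: [0.6558, -0.1708, 0.1341]
orientation: [[-0.002, 0.405, 0.914], [0.002, 0.914, -0.405], [-1.0, 0.001, -0.003]]
ft_force: [1.4, 1.3, 0.3]
grip_width: 0.0702
```

```bash
python3 chk.py w3 .656 -.1745 .066
```

```text
wrist (array([ 0.6563, -0.1734]), array([ 0.6567, -0.1736]), 0.0243, 0.0676)
top None
scene (array([ 0.6565, -0.1762]), array([ 0.6563, -0.1762]), 0.0248, 0.0664)
9.7 [ 0.65627392 -0.17092839  0.13492547] [-0.3084724   1.0590873   0.02289374]
```

Request:
jog_arm(plan=[70, 0, -3, 0, 0, 70, 0, 0, -35, 0, 70, 0, 0, -35, 0, 70, 0, 0, -22, 0, 70, 0, 0, -11, 0])

```text
time: 10.2
tool_pos: [0.6548, -0.1753, 0.03]
orientation: [[-0.003, 0.406, 0.914], [0.001, 0.914, -0.406], [-1.0, -0.001, -0.004]]
ft_force: [0.0, 0.7, 0.5]
grip_width: 0.0697
```

Request:
jog_arm(plan=[70, 0, 0, 0, 0, 44, 0, 0, 0, 0, 44, 0, 0, 0, 0, 44, 0, 0, 0, 0, 44, 0, 0, 0, 0])

```text
time: 10.7
tool_pos: [0.6575, -0.1762, 0.0337]
orientation: [[0.003, 0.407, 0.914], [-0.0, 0.914, -0.407], [-1.0, 0.001, 0.002]]
ft_force: [-0.2, 0.6, 2.7]
grip_width: 0.0475
```

Request:
jog_arm(plan=[44, 0, 0, 0, 0, 44, 0, 0, 0, 0, 44, 0, 0, 3, 0, 44, 0, 0, 10, 0, 44, 0, 0, 25, 0])

```text
time: 11.2
tool_pos: [0.6539, -0.1757, 0.0686]
orientation: [[-0.005, 0.407, 0.914], [0.001, 0.914, -0.407], [-1.0, -0.001, -0.005]]
ft_force: [0.0, -0.1, -0.2]
grip_width: 0.0473
```

Request:
jog_arm(plan=[44, 0, 0, 40, 0, 44, 0, 0, 32, 0, 44, 0, 0, 0, 0, 44, 0, 0, 0, 0])

```text
time: 11.6
tool_pos: [0.6563, -0.1763, 0.143]
orientation: [[0.001, 0.407, 0.914], [-0.0, 0.914, -0.407], [-1.0, 0.0, 0.001]]
ft_force: [-0.7, 0.3, -1.2]
grip_width: 0.0474
```

Request:
jog_arm(plan=[44, -4, 15, 0, 0, 44, -10, 35, 0, 0, 44, -12, 45, 0, 0, 44, -12, 45, 0, 0, 44, -12, 45, 0, 0])

```text
time: 12.1
tool_pos: [0.6036, 0.0118, 0.1405]
orientation: [[-0.004, 0.406, 0.914], [0.001, 0.914, -0.406], [-1.0, -0.001, -0.004]]
ft_force: [0.5, -0.0, -0.7]
grip_width: 0.0476
```

Request:
jog_arm(plan=[44, -12, 45, 0, 0, 44, -12, 45, 0, 0, 44, -12, 42, 0, 0, 44, -10, 35, 0, 0, 44, -7, 24, 0, 0])

```text
time: 12.6
tool_pos: [0.5495, 0.2042, 0.1405]
orientation: [[-0.005, 0.402, 0.915], [0.001, 0.915, -0.402], [-1.0, -0.001, -0.004]]
ft_force: [-0.0, -0.4, -1.4]
grip_width: 0.0476
```

Request:
jog_arm(plan=[44, -3, 10, 0, 0, 44, 0, 0, -25, 0, 44, 0, 0, -35, 0, 44, 0, 0, 0, 0, 44, 0, 0, 0, 0])

```text
time: 13.1
tool_pos: [0.5496, 0.2087, 0.0817]
orientation: [[-0.002, 0.408, 0.913], [-0.001, 0.913, -0.408], [-1.0, -0.002, -0.001]]
ft_force: [0.8, -0.1, -0.9]
grip_width: 0.0472
```

Request:
jog_arm(plan=[44, 0, 1, -22, 0, 44, 0, 0, -15, 0, 44, 0, 0, -7, 0, 44, 0, 0, -3, 0, 44, 0, 0, 0, 0])

```text
time: 13.6
tool_pos: [0.5509, 0.2108, 0.036]
orientation: [[0.001, 0.407, 0.913], [0.0, 0.913, -0.407], [-1.0, 0.001, 0.001]]
ft_force: [0.1, 0.7, -0.8]
grip_width: 0.0476
```

Request:
jog_arm(plan=[44, 0, 0, -1, 0, 44, 0, 0, 0, 0, 44, 0, 0, 0, 0])

```text
time: 13.9
tool_pos: [0.5506, 0.211, 0.0348]
orientation: [[0.001, 0.407, 0.914], [0.0, 0.914, -0.407], [-1.0, 0.001, 0.001]]
ft_force: [-0.2, 0.2, -1.2]
grip_width: 0.0474
```

Request:
jog_arm(plan=[44, 0, 0, -1, 0, 44, 0, 0, 0, 0, 44, 0, 0, 0, 0])

```text
time: 14.2
tool_pos: [0.5503, 0.2108, 0.0332]
orientation: [[-0.0, 0.407, 0.914], [-0.0, 0.914, -0.407], [-1.0, -0.0, -0.0]]
ft_force: [0.5, -0.8, -0.4]
grip_width: 0.0475
```

Request:
jog_arm(plan=[44, 0, 0, -1, 0, 44, 0, 0, 0, 0, 44, 0, 0, 0, 0])

```text
time: 14.5
tool_pos: [0.5504, 0.211, 0.0326]
orientation: [[0.0, 0.407, 0.914], [0.0, 0.914, -0.407], [-1.0, 0.0, 0.0]]
ft_force: [-1.7, 0.1, 4.2]
grip_width: 0.0475
```

Request:
jog_arm(plan=[44, 0, 0, -1, 0, 44, 0, 0, 0, 0, 44, 0, 0, 0, 0])

```text
time: 14.8
tool_pos: [0.5504, 0.211, 0.0326]
orientation: [[0.0, 0.407, 0.914], [0.0, 0.914, -0.407], [-1.0, 0.001, 0.0]]
ft_force: [-3.4, -0.1, 11.8]
grip_width: 0.0473
```

Contact at 0.0326. Release, rise, check.

Request:
jog_arm(plan=[44, 0, 0, 1.5, 0, 54, 0, 0, 0, 0, 60, 0, 0, 0, 0, 66, 0, 0, 0, 0, 66, 0, 0, 0, 0])

```text
time: 15.3
tool_pos: [0.5502, 0.2108, 0.0325]
orientation: [[-0.0, 0.407, 0.914], [-0.0, 0.914, -0.407], [-1.0, -0.0, -0.0]]
ft_force: [0.1, -0.3, 0.5]
grip_width: 0.0657
```

Request:
jog_arm(plan=[66, 0, 0, 10, 0, 66, 0, 0, 30, 0, 66, 0, 0, 40, 0, 66, 0, 0, 30, 0, 66, 0, 0, 0, 0])

```text
time: 15.8
tool_pos: [0.5536, 0.212, 0.1478]
orientation: [[0.008, 0.407, 0.913], [0.004, 0.913, -0.407], [-1.0, 0.007, 0.006]]
ft_force: [0.8, 0.4, -0.6]
grip_width: 0.0661
```

```bash
python3 chk.py w4 .5497 .2094 .065
```

```text
wrist (array([0.5489, 0.2125]), array([0.5491, 0.2125]), 0.0242, 0.0666)
top (array([0.5429, 0.1892]), array([0.5438, 0.1897]), 0.0091, 0.0645)
scene (array([0.5492, 0.2084]), array([0.548, 0.207]), 0.0276, 0.0655)
15.95 [0.54977152 0.21072828 0.14258296] [ 0.40093857 -0.03054374 -0.11198557]
```

Pink is placed well. Green is next.

Request:
jog_arm(plan=[70, 0, -40, 0, 0, 70, 0, -46, 0, 0, 70, 0, -46, 0, 0, 70, 0, -46, 0, 0, 70, 0, -46, 0, 0])

```text
time: 16.45
tool_pos: [0.5488, -0.0148, 0.1412]
orientation: [[-0.003, 0.406, 0.914], [-0.0, 0.914, -0.406], [-1.0, -0.001, -0.003]]
ft_force: [0.5, -0.5, 0.4]
grip_width: 0.0703
```

Request:
jog_arm(plan=[70, -2, -46, 0, 0, 70, -2, -46, 0, 0, 70, -2, -46, 0, 0, 70, -2, -46, 0, 0, 70, 0, -44, 0, 0])

```text
time: 16.95
tool_pos: [0.5405, -0.2428, 0.1411]
orientation: [[-0.003, 0.407, 0.913], [0.001, 0.913, -0.407], [-1.0, -0.0, -0.004]]
ft_force: [0.7, -0.2, 0.4]
grip_width: 0.0701
```

Request:
jog_arm(plan=[70, 0, 0, 0, 0, 70, 0, 0, 0, 0, 70, 0, 0, 0, 0])

```text
time: 17.25
tool_pos: [0.5419, -0.2389, 0.1416]
orientation: [[-0.002, 0.405, 0.914], [0.002, 0.914, -0.405], [-1.0, 0.001, -0.003]]
ft_force: [1.1, 0.5, 0.0]
grip_width: 0.0695
```

```bash
python3 chk.py w5 .5423 -.2415 .078
```

```text
wrist (array([ 0.5426, -0.2404]), array([ 0.5428, -0.2407]), 0.0243, 0.0796)
top (array([ 0.5396, -0.2406]), array([ 0.5409, -0.2417]), 0.0242, 0.0789)
scene (array([ 0.5436, -0.2434]), array([ 0.5436, -0.2428]), 0.0253, 0.0785)
17.4 [ 0.54257497 -0.2390025   0.14245803] [-0.78662998 -0.13756062  0.23862787]
```

Down 105 to z ≈ 0.037, with y −2.

Request:
jog_arm(plan=[70, 0, -2, 0, 0, 70, 0, 0, -35, 0, 70, 0, 0, -35, 0, 70, 0, 0, -23, 0, 70, 0, 0, -12, 0])

```text
time: 17.9
tool_pos: [0.5412, -0.2421, 0.0358]
orientation: [[-0.003, 0.406, 0.914], [0.001, 0.914, -0.406], [-1.0, 0.0, -0.003]]
ft_force: [0.0, -0.1, 0.0]
grip_width: 0.0699
```

Request:
jog_arm(plan=[70, 0, 0, 0, 0, 44, 0, 0, 0, 0, 44, 0, 0, 0, 0, 44, 0, 0, 0, 0, 44, 0, 0, 0, 0])

```text
time: 18.4
tool_pos: [0.5435, -0.2432, 0.039]
orientation: [[0.002, 0.406, 0.914], [-0.0, 0.914, -0.406], [-1.0, 0.001, 0.002]]
ft_force: [1.7, 0.7, 4.4]
grip_width: 0.0476
```

Request:
jog_arm(plan=[44, 0, 0, 0, 0, 44, 0, 0, 0, 0, 44, 0, 0, 3, 0, 44, 0, 0, 10, 0, 44, 0, 0, 25, 0])

```text
time: 18.9
tool_pos: [0.5402, -0.2425, 0.0746]
orientation: [[-0.005, 0.407, 0.913], [0.002, 0.913, -0.407], [-1.0, -0.0, -0.005]]
ft_force: [-0.5, 0.6, -1.7]
grip_width: 0.0476
```

Request:
jog_arm(plan=[44, 0, 0, 40, 0, 44, 0, 0, 32, 0, 44, 0, 0, 0, 0, 44, 0, 0, 0, 0])

```text
time: 19.3
tool_pos: [0.5422, -0.2433, 0.1485]
orientation: [[0.001, 0.407, 0.914], [-0.0, 0.914, -0.407], [-1.0, -0.0, 0.001]]
ft_force: [-0.4, -0.8, -2.2]
grip_width: 0.0474
```

Request:
jog_arm(plan=[44, -2, 15, 0, 0, 44, -4, 35, 0, 0, 44, -6, 45, 0, 0, 44, -6, 45, 0, 0, 44, -6, 45, 0, 0])

```text
time: 19.8
tool_pos: [0.516, -0.0552, 0.1462]
orientation: [[-0.004, 0.406, 0.914], [0.001, 0.914, -0.406], [-1.0, -0.001, -0.004]]
ft_force: [0.3, -0.4, -1.6]
grip_width: 0.0478
```

Request:
jog_arm(plan=[44, -6, 45, 0, 0, 44, -6, 45, 0, 0, 44, -6, 45, 0, 0, 44, -5, 38, 0, 0, 44, -4, 25, 0, 0])

```text
time: 20.3
tool_pos: [0.4882, 0.1441, 0.1463]
orientation: [[-0.004, 0.402, 0.915], [0.001, 0.915, -0.402], [-1.0, -0.001, -0.004]]
ft_force: [-0.2, -0.1, -1.1]
grip_width: 0.0475
```

Request:
jog_arm(plan=[44, -2, 11, 0, 0, 44, 0, 0, -25, 0, 44, 0, 0, -35, 0, 44, 0, 0, 0, 0, 44, 0, 0, 0, 0])

```text
time: 20.8
tool_pos: [0.4884, 0.1498, 0.0873]
orientation: [[-0.003, 0.408, 0.913], [-0.001, 0.913, -0.408], [-1.0, -0.002, -0.002]]
ft_force: [0.1, -0.2, -1.4]
grip_width: 0.0477
```

Request:
jog_arm(plan=[44, 0, 0, -22, 0, 44, 0, 0, -16, 0, 44, 0, 0, -7, 0, 44, 0, 0, -3, 0, 44, 0, 0, 0, 0])

```text
time: 21.3
tool_pos: [0.4899, 0.1508, 0.0404]
orientation: [[0.001, 0.407, 0.913], [0.0, 0.913, -0.407], [-1.0, 0.001, 0.001]]
ft_force: [0.3, -0.2, -2.3]
grip_width: 0.0478
```

Request:
jog_arm(plan=[44, 0, 0, -1, 0, 44, 0, 0, 0, 0, 44, 0, 0, 0, 0])

```text
time: 21.6
tool_pos: [0.4896, 0.151, 0.0392]
orientation: [[0.001, 0.407, 0.914], [0.0, 0.914, -0.407], [-1.0, 0.001, 0.001]]
ft_force: [-0.5, -0.1, -1.2]
grip_width: 0.0477
```

Request:
jog_arm(plan=[44, 0, 0, -1, 0, 44, 0, 0, 0, 0, 44, 0, 0, 0, 0])

```text
time: 21.9
tool_pos: [0.4896, 0.151, 0.038]
orientation: [[0.001, 0.407, 0.914], [0.0, 0.914, -0.407], [-1.0, 0.0, 0.0]]
ft_force: [0.5, 0.4, 1.5]
grip_width: 0.0477
```

Request:
jog_arm(plan=[44, 0, 0, -0.7, 0, 44, 0, 0, 0, 0, 44, 0, 0, 0, 0])

```text
time: 22.2
tool_pos: [0.4898, 0.151, 0.0379]
orientation: [[0.001, 0.407, 0.914], [0.0, 0.914, -0.407], [-1.0, 0.001, 0.001]]
ft_force: [-2.6, 0.0, 8.3]
grip_width: 0.0474
```

Contact. Release, rise, check.

Request:
jog_arm(plan=[44, 0, 0, 0.7, 0, 54, 0, 0, 0, 0, 60, 0, 0, 0, 0, 66, 0, 0, 0, 0, 66, 0, 0, 0, 0])

```text
time: 22.7
tool_pos: [0.4892, 0.1508, 0.0376]
orientation: [[-0.0, 0.407, 0.914], [-0.0, 0.914, -0.407], [-1.0, -0.0, -0.0]]
ft_force: [0.1, -0.7, 0.1]
grip_width: 0.0657
```

Request:
jog_arm(plan=[66, 0, 0, 10, 0, 66, 0, 0, 30, 0, 66, 0, 0, 40, 0, 66, 0, 0, 30, 0, 66, 0, 0, 0, 0])

```text
time: 23.2
tool_pos: [0.4923, 0.1517, 0.1522]
orientation: [[0.008, 0.407, 0.913], [0.003, 0.913, -0.407], [-1.0, 0.006, 0.006]]
ft_force: [0.4, 1.0, -0.8]
grip_width: 0.066
```

```bash
python3 chk.py w6 .4893 .1505 .077
```

```text
wrist (array([0.4886, 0.1535]), array([0.489 , 0.1536]), 0.0243, 0.0785)
top None
scene (array([0.4894, 0.1498]), array([0.4898, 0.1495]), 0.0255, 0.0776)
23.35 [0.48877531 0.15076653 0.14765486] [-0.31282326 -0.25999905 -0.11728527]
```

Green is good. Plum is next.

Request:
jog_arm(plan=[70, -2, -40, 0, 0, 70, -2, -46, 0, 0, 70, -2, -46, 0, 0, 70, -2, -46, 0, 0, 70, -2, -46, 0, 0])

```text
time: 23.85
tool_pos: [0.4778, -0.0747, 0.1464]
orientation: [[-0.003, 0.406, 0.914], [0.0, 0.914, -0.406], [-1.0, -0.001, -0.003]]
ft_force: [1.0, 0.3, -0.4]
grip_width: 0.0702
```

Request:
jog_arm(plan=[70, -2, -46, 0, 0, 70, 0, -5, 0, 0, 70, 0, 0, 0, 0, 70, 0, 0, 0, 0])

```text
time: 24.25
tool_pos: [0.4768, -0.1224, 0.1469]
orientation: [[-0.002, 0.405, 0.914], [0.001, 0.914, -0.405], [-1.0, 0.001, -0.002]]
ft_force: [0.2, -0.4, -0.4]
grip_width: 0.0698
```

```bash
python3 chk.py w7 .4772 -.1225 .09
```

```text
wrist (array([ 0.4767, -0.121 ]), array([ 0.4769, -0.1212]), 0.0243, 0.0916)
top None
scene (array([ 0.4776, -0.124 ]), array([ 0.4786, -0.1236]), 0.0256, 0.0902)
24.4 [ 0.47736221 -0.12207577  0.14746511] [ 0.3004302  -0.6799673   0.01575227]
```

Down 105 to z ≈ 0.042.

Request:
jog_arm(plan=[70, 0, 0, -20, 0, 70, 0, 0, -35, 0, 70, 0, 0, -30, 0, 70, 0, 0, -15, 0, 70, 0, 0, -5, 0])

```text
time: 24.9
tool_pos: [0.4763, -0.1224, 0.0412]
orientation: [[-0.003, 0.405, 0.915], [0.001, 0.915, -0.405], [-1.0, -0.0, -0.003]]
ft_force: [-0.4, 0.2, -0.2]
grip_width: 0.0702
```

Request:
jog_arm(plan=[70, 0, 0, 0, 0, 44, 0, 0, 0, 0, 44, 0, 0, 0, 0, 44, 0, 0, 0, 0, 44, 0, 0, 0, 0])

```text
time: 25.4
tool_pos: [0.4782, -0.124, 0.0435]
orientation: [[0.002, 0.406, 0.914], [-0.0, 0.914, -0.406], [-1.0, 0.001, 0.002]]
ft_force: [0.4, 0.5, 3.7]
grip_width: 0.0476
```

Request:
jog_arm(plan=[44, 0, 0, 0, 0, 44, 0, 0, 0, 0, 44, 0, 0, 3, 0, 44, 0, 0, 10, 0, 44, 0, 0, 25, 0])

```text
time: 25.9
tool_pos: [0.4753, -0.1239, 0.0801]
orientation: [[-0.005, 0.407, 0.913], [0.001, 0.913, -0.407], [-1.0, -0.001, -0.005]]
ft_force: [0.9, 0.1, -2.1]
grip_width: 0.0474
```

Request:
jog_arm(plan=[44, 0, 0, 40, 0, 44, 0, 0, 32, 0, 44, 0, 0, 0, 0, 44, 0, 0, 0, 0])

```text
time: 26.3
tool_pos: [0.4772, -0.1242, 0.1533]
orientation: [[0.001, 0.407, 0.914], [-0.0, 0.914, -0.407], [-1.0, 0.0, 0.001]]
ft_force: [0.6, 0.1, -1.3]
grip_width: 0.0474
```

Request:
jog_arm(plan=[44, -4, 15, 0, 0, 44, -8, 35, 0, 0, 44, -10, 45, 0, 0, 44, -10, 45, 0, 0, 44, -9, 40, 0, 0])

```text
time: 26.8
tool_pos: [0.4334, 0.0586, 0.1513]
orientation: [[-0.004, 0.406, 0.914], [0.0, 0.914, -0.406], [-1.0, -0.002, -0.004]]
ft_force: [0.8, -0.6, -1.4]
grip_width: 0.0475
```

Request:
jog_arm(plan=[44, -6, 25, 0, 0, 44, -3, 11, 0, 0, 44, 0, 0, -25, 0, 44, 0, 0, -35, 0, 44, 0, 0, 0, 0])

```text
time: 27.3
tool_pos: [0.4234, 0.0905, 0.0894]
orientation: [[-0.009, 0.407, 0.913], [-0.003, 0.913, -0.407], [-1.0, -0.006, -0.007]]
ft_force: [-0.6, 0.5, -1.7]
grip_width: 0.0476
```

Request:
jog_arm(plan=[44, 0, 0, 0, 0, 44, 0, 0, 0, 0])

```text
time: 27.5
tool_pos: [0.428, 0.0915, 0.0936]
orientation: [[0.001, 0.408, 0.913], [0.0, 0.913, -0.408], [-1.0, 0.001, 0.001]]
ft_force: [0.2, -0.7, -1.7]
grip_width: 0.0477
```

Request:
jog_arm(plan=[44, 0, 0, -22, 0, 44, 0, 0, -16, 0, 44, 0, 0, -7, 0, 44, 0, 0, -3, 0, 44, 0, 0, 0, 0])

```text
time: 28.0
tool_pos: [0.4278, 0.0919, 0.0453]
orientation: [[0.001, 0.407, 0.913], [0.0, 0.913, -0.407], [-1.0, 0.001, 0.001]]
ft_force: [0.5, -0.4, -0.3]
grip_width: 0.0479
```

Request:
jog_arm(plan=[44, 0, 0, -1, 0, 44, 0, 0, 0, 0, 44, 0, 0, 0, 0])

```text
time: 28.3
tool_pos: [0.4276, 0.0919, 0.0441]
orientation: [[0.001, 0.407, 0.914], [0.0, 0.914, -0.407], [-1.0, 0.0, 0.001]]
ft_force: [0.4, 0.1, -1.5]
grip_width: 0.0478
```

Request:
jog_arm(plan=[44, 0, 0, -1, 0, 44, 0, 0, 0, 0, 44, 0, 0, 0, 0])

```text
time: 28.6
tool_pos: [0.4273, 0.0919, 0.0428]
orientation: [[-0.0, 0.407, 0.914], [0.0, 0.914, -0.407], [-1.0, -0.0, -0.0]]
ft_force: [0.1, -0.3, -1.6]
grip_width: 0.0478
```

Request:
jog_arm(plan=[44, 0, 0, -0.8, 0, 44, 0, 0, 0, 0, 44, 0, 0, 0, 0])

```text
time: 28.9
tool_pos: [0.4276, 0.092, 0.0423]
orientation: [[0.001, 0.407, 0.914], [0.0, 0.914, -0.407], [-1.0, 0.001, 0.0]]
ft_force: [-0.2, 0.5, 5.4]
grip_width: 0.0476
```

Request:
jog_arm(plan=[44, 0, 0, -0.5, 0, 44, 0, 0, 0, 0, 44, 0, 0, 0, 0])

```text
time: 29.2
tool_pos: [0.4278, 0.0923, 0.0421]
orientation: [[0.001, 0.406, 0.914], [0.001, 0.914, -0.406], [-1.0, 0.001, 0.001]]
ft_force: [-1.0, 0.7, 9.6]
grip_width: 0.0479
```

Contact. Release, rise, and move off towards −x/−y at height for the final check.

Request:
jog_arm(plan=[44, 0, 0, 0.7, 0, 54, 0, 0, 0, 0, 60, 0, 0, 0, 0, 66, 0, 0, 0, 0, 66, 0, 0, 0, 0])

```text
time: 29.7
tool_pos: [0.4272, 0.0918, 0.0421]
orientation: [[-0.0, 0.407, 0.914], [-0.0, 0.914, -0.407], [-1.0, -0.0, -0.0]]
ft_force: [-0.8, 0.3, -0.1]
grip_width: 0.066
```

Request:
jog_arm(plan=[66, 0, 0, 10, 0, 66, 0, 0, 30, 0, 66, 0, 0, 40, 0, 66, 0, 0, 40, 0, 66, 0, 0, 30, 0])

```text
time: 30.2
tool_pos: [0.4277, 0.0918, 0.1951]
orientation: [[0.002, 0.407, 0.913], [0.001, 0.913, -0.407], [-1.0, 0.002, 0.002]]
ft_force: [-0.1, -0.4, -0.1]
grip_width: 0.066
```

Request:
jog_arm(plan=[66, 5, -45, 0, 0, 66, 5, -45, 0, 0, 66, 5, -45, 0, 0, 66, 5, -45, 0, 0, 66, 5, -45, 0, 0])

```text
time: 30.7
tool_pos: [0.4521, -0.1348, 0.193]
orientation: [[0.001, 0.407, 0.914], [0.0, 0.914, -0.407], [-1.0, 0.0, 0.001]]
ft_force: [0.1, 0.8, -0.4]
grip_width: 0.0661
```

Request:
jog_arm(plan=[66, 0, -45, 0, 0, 66, 0, -45, 0, 0, 66, 0, -45, 0, 0, 66, 0, -45, 0, 0, 66, 0, 0, 0, 0])

```text
time: 31.2
tool_pos: [0.4504, -0.3209, 0.193]
orientation: [[0.0, 0.415, 0.91], [-0.005, 0.91, -0.415], [-1.0, -0.005, 0.003]]
ft_force: [-0.5, 0.6, -0.2]
grip_width: 0.0656
```

Run:
```python
from workcell import arm, eyes
from h import *
ds={c:eyes.snapshot(c) for c in('top','scene')}
for n,x,y,h,R in(('ivory',.612,.2646,.053,.024),('pink',.5497,.2094,.065,.024),('green',.4893,.1505,.077,.024),('plum',.4276,.0922,.089,.024),('brass',.6295,-.261,.04,.029),('blue',.4522,-.214,.04,.029)):
    for c,d in ds.items(): print(n,c,top_at(d,proj(d,[x,y,h]),h,R))
cv2.imwrite('pics/f1.png',np.hstack([ds['top']['frame'],ds['scene']['frame']])[...,::-1][:,:,:]) if 0 else None
cv2.imwrite('pics/f1.png',cv2.resize(ds['scene']['frame'][60:340,100:440,::-1],None,fx=2,fy=2))
print(arm.state()['tool_pos'],arm.state()['time'])
```

```text
ivory top (array([0.6125, 0.2633]), array([0.6125, 0.2629]), 0.0248, 0.054)
ivory scene (array([0.6136, 0.2617]), array([0.6124, 0.2611]), 0.027, 0.0535)
pink top (array([0.5484, 0.2097]), array([0.5486, 0.2095]), 0.0244, 0.0659)
pink scene (array([0.5496, 0.2082]), array([0.5503, 0.2085]), 0.0268, 0.0658)
green top (array([0.4884, 0.151 ]), array([0.4879, 0.1509]), 0.0243, 0.0779)
green scene (array([0.4895, 0.1492]), array([0.4897, 0.1492]), 0.0257, 0.0774)
plum top (array([0.4258, 0.0921]), array([0.4254, 0.0923]), 0.024, 0.0899)
plum scene (array([0.427 , 0.0902]), array([0.4278, 0.0902]), 0.0264, 0.0895)
brass top (array([ 0.6288, -0.2606]), array([ 0.629 , -0.2602]), 0.0293, 0.0413)
brass scene (array([ 0.6301, -0.2618]), array([ 0.6308, -0.2616]), 0.0302, 0.0407)
blue top (array([ 0.4515, -0.2132]), array([ 0.4516, -0.2134]), 0.029, 0.0412)
blue scene (array([ 0.4525, -0.2144]), array([ 0.4519, -0.2151]), 0.0302, 0.0404)
[ 0.45158434 -0.31378816  0.192423  ] 31.3
```

View pics/f1.png

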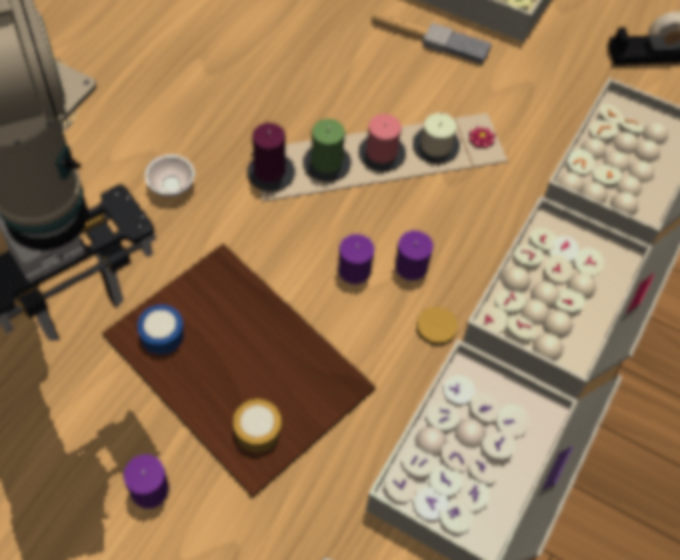

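The final picture shows ivory (437,135), pink (383,142), green (327,150) and plum (269,155) standing upright on coasters 1–4, counted from the rosette at (482,137). Both tins and the purple look-alikes stand where they were. Settle the arm and hand in.

Request:
jog_arm(plan=[66, 0, 0, 0, 0, 66, 0, 0, 0, 0, 66, 0, 0, 0, 0])

```text
time: 31.6
tool_pos: [0.4527, -0.3117, 0.1924]
orientation: [[0.0, 0.405, 0.914], [0.001, 0.914, -0.405], [-1.0, 0.001, -0.0]]
ft_force: [-0.4, 0.6, -0.3]
grip_width: 0.0659
```

```bash
python3 -c "
from workcell import finish_job
print(finish_job())"
```

```text
the job is handed in; nothing more can be done
None
```

All four candles stand upright on their coasters in height order, and the job is handed in at about 31.6 s. From the rosette outwards they run ivory, pink, green, plum. I lowered each one until the wrist felt contact (about 8–12 N) before releasing it.

My last check used the top and scene cameras:
- **Candles:** each is within about 4 mm of its coaster's centre, against the 12 mm allowed. Top heights are within 1 mm of what they should be.
- **Tins and look-alikes:** both tins measured within 1 mm of their starting places. The purple look-alikes were not touched and look unmoved in the final picture.

The only disagreement was 2–4 mm between cameras, roughly the calibration error. Some top-camera readings taken just after a release were unusable because the arm blocked the view; those taken after it moved away were fine.

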